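# Step the furnace burner up to its third click

### The arm

A 6-joint arm with a two-finger parallel gripper is mounted at the origin on the work surface. World frame = base frame: x ahead of the robot, y to its left, z up, the work surface at z = 0. Lengths are in m, angles in rad, forces in N, time in s.
With the tool pointing down it reaches from about 0.35 to 0.975 m from the base axis. Payload 4.9 kg.
Tool frame: the origin (TCP) lies midway between the tips of the shut fingers; the grasp point (between the pads) lies 19 mm behind it; z points along the fingers, y is the line along which they close (so a half turn about z gives the same grasp; the last joint's range is limited). The gripper opens to 85 mm and grips with 20 to 120 N. Pads are 22 mm wide; open, the fingers measure 114 mm over their backs; the gripper's body (76 mm by 85 mm) begins 54 mm behind the grasp point. The pads swing forward as they close: fully open they stand 13 mm farther back than shut.
Start: joints at [1.014, 0.053, 1.613, -0, 1.476, -0.119], TCP at [0.265, 0.566, 0.231] pointing down, gripper open.
Joint ranges: [-3.01, 3.01], [-1.01, 2.22], [0.06, 2.58], [-1.02, 4.17], [0.09, 2.62], [-3.14, 3.14]. Speed limits (rad/s): [2.57, 2.57, 3.14, 3.14, 3.14, 3.14].

### API

Orientations are given as a rotation vector (axis times angle).
In Python, from station import ctrl gives the robot as it stands.
- The arm moves only by the shell command python3 -m handwheel 'ROWS' [FORCE]. ROWS is JSON, a list of rows, each an object with "gripper": the gripper command: -1 is fully open, 1 is shut, values between are in proportion; "offset": the shift along the tool's x, y, z in mm, a list of three; "rotation": the turn, a rotation vector about the tool's x, y, z in rad, a list of three. A call has exactly 8 rows; each row is the pose to reach, as a shift and turn from the pose commanded when the call began, along the tool's axes at that moment; what a row does not reach only later rows make up. A row lasts 1/8 s, in which the tool goes at most 62.5 mm and 10.7 degrees, less where a joint would pass 70% of its speed; a pose out of reach is approached as far as the arm can. A call with a gripper value outside its range is refused whole. The fingers move at their own pace and stop on an object; FORCE is the grip in N (left out, the last holds). Time passes only in rows, so rows that repeat a pose let the fingers close, or fill a call up. It gives the time, the measured TCP pose, the force, the opening and the grip force at its end, in the units of the state.
- ctrl.get_obs(): the state, without advancing time (a new reading comes with each control period).
- ctrl.get_image(name): name is "side" or "top" or "wrist"; returns a dict with "image" (384x512x3 uint8, red, green, blue), "fovy" (degrees; the focal length in pixels is half the picture's height over the tangent of half this angle, whatever the lens; pixels are square), "cx", "cy" (the principal point, pixels), "xyz" and "attitude" of the camera in the world. Camera axes: x right, y up, looking along -z (the intrinsics and any distortion apply to the point x, -y, -z); pixel columns grow to the right and rows downward; lengths in m; the calibration is good to about 2 mm. A picture is of the moment at which its call begins. There is no depth.
- ctrl.finish_job(): hands the job in; it is judged then, once.
The state is a dict: "t": time; "q": joint angles; "dq": joint speeds; "effort": joint torques, N m; "tool_pos": TCP position; "tool_rot": TCP orientation; "contact_force": force on the tool from outside, world axes, zero at the start; "wrist_torque": the same for the moment, N m; "opening": finger opening in m; "grip_force": force on a finger pad.
Only numpy, scipy, OpenCV 4.12 (cv2) and the standard library are available. Lean on these libraries where they do the work, as an engineer would, in place of code of your own. Each camera call takes 0.05 s, during which the arm holds its last target. There are 200 camera calls.

### The job

Bring the furnace burner up to stage three: push the upright black lever on the grey control box away from its closed end one click at a time, letting it rest about a second in the first and in the second click, and leave it seated in the third click without ever running past it. Only push the lever with the outside of the fingers, do not take it between them, leave the things lying around it where they are, and finish clear of everything.

Things in the scene. Friction and masses are not known exactly. Their poses are not given: they have to be found in the camera images.
- control: Burner control box, fixed: grey housing 90 (x) x 220 (y) x 52 mm high, a dark slot along y in its top plate (53.5 mm up), two brass pipe unions sticking out 30 mm on its +x side. Origin: centre of underside, z up. The lever slides along its +y. Five dark scallops on the -x side of the slot mark closed and the four clicks, at y = -46, -24, -2, 20, 42 mm. Only the lever stands on it.
- lever_grip (a point): Middle of the lever's handle, on its axis: upright round black handle 22 mm in diameter, 46 mm tall, on a 10 mm steel stem. This point is 89 mm above the bench; the handle runs from 23 mm below to 23 mm above it. In the box's frame it is at x = 0, y = -46 mm + joint value. It moves along the slot only.
- gas_lever (a joint): Lever travel along the box's +y, m: 0 closed (start), 0.092 far end. Clicks seat at 0.022 (first), 0.044, 0.066 (third), 0.088 (fourth); crests between seats at 0.011, 0.033, 0.055, 0.077. The push needed rises to about 6 N a quarter of the way to the next seat and fades to 0 just past the crest; then the lever jumps ahead of the finger by itself to within 1.5 mm of the seat and stays there.
- paperweight: Bystander: amber glass paperweight, 68 mm across, 54 mm tall, loose on the bench on the box's -x side. Origin: centre of its underside.
- mould: Bystander: dark steel open optic mould (cup), 66 mm across, 65 mm tall, loose on the box's +x side. Origin: centre of its underside.
- paddle: Bystander: dark wooden paddle lying flat off the far (+y) end of the box, about 161 mm long, 75 mm wide at its blade, 18 mm thick. Its long axis is its x axis. Origin: underside, 50 mm from the middle of the blade.

How it is judged:
On the way, in this order (a step that is already met when the one before it is completed fails the run):
1. the lever rests in the first click (value of joint gas_lever between 0.017 and 0.027 m and velocity of joint gas_lever between -0.01 and 0.01 m/s), for 0.4 s.
2. the lever rests in the second click (value of joint gas_lever between 0.039 and 0.049 m and velocity of joint gas_lever between -0.01 and 0.01 m/s), for 0.4 s.
At the end, for the whole second after the job is handed in: The lever is at rest, seated in the third click (joint value 0.066 within 3.5 mm), and paperweight, mould and paddle are within 20 mm of where they began (value of joint gas_lever between 0.0625 and 0.0695 m and velocity of joint gas_lever between -0.005 and 0.005 m/s and distance of each of paperweight, mould, paddle from where it was at the start of the episode below 0.02 m); the robot touches nothing.
It fails at once if the lever runs past the third click (over the next crest) (value of joint gas_lever above 0.077 m).
It fails at once if the lever's handle is taken between the fingers (grasp point within 12 mm of its axis and less than 15 mm above its top) (horizontal distance between the grasp point and lever_grip below 0.012 m and z of the grasp point in the frame of lever_grip below 0.038 m).
It fails at once if a bystander is moved or lifted by more than 20 mm (distance of any of paperweight, mould, paddle from where it was at the start of the episode above 0.02 m).
It also fails if it takes over 58 s, if anything falls off the work surface, if the arm or the gripper's body presses on something with over 40 N, if the wrist force passes 120 N, or if a joint passes its speed limit or range.

## Working session

There is one attempt and no reset: what is moved stays moved. The work goes in short steps, Python scripts to look and compute and a shell command to move; the robot and the scene stay as the last step left them, time stands still between calls to the robot, and variables do not carry over. Pictures are saved under pics/ and viewed, at most 10 in all, crops included, and the job is handed in when it is done.

```bash
ls; mkdir -p pics
cat > h.py <<'E'
import numpy as np, cv2
from station import ctrl
def ray(im,u,v):
    f=im["image"].shape[0]/2/np.tan(np.radians(im["fovy"])/2)
    d=np.array([(u-im["cx"])/f,-(v-im["cy"])/f,-1.])
    return d
E
python3 - <<'E'
from h import *
for n in("top","side"):
    im=ctrl.get_image(n); cv2.imwrite(f"pics/{n}0.png",im["image"][...,::-1]); print({k:v for k,v in im.items() if k!="image"})
o=ctrl.get_obs();print(o)
E
```

```text
pics
{'fovy': 48.7769462556518, 'cx': 257.1975259939734, 'cy': 194.79171616962938, 'xyz': array([0.50144502, 0.05431095, 1.01613284]), 'attitude': array([ 0.07790784, -0.07394561, -1.5935966 ])}
{'fovy': 48.02709167672098, 'cx': 259.6175453470295, 'cy': 198.05914940609344, 'xyz': array([0.40451244, 0.77892043, 0.58720556]), 'attitude': array([ 0.20707886, -1.38222257, -2.57494692])}
{'t': 0.1, 'q': array([ 1.01401768e+00,  5.32899510e-02,  1.61418968e+00,  3.67140341e-05,
        1.47599622e+00, -1.18989893e-01]), 'dq': array([-0.00249674, -0.00228842, -0.0018449 ,  0.00111162, -0.00074789,
       -0.00075164]), 'effort': array([ 1.67786739e-04, -3.94903135e+01, -3.71363461e+01, -1.39965464e-04,
        3.94084389e-03, -2.18714229e-05]), 'tool_pos': array([0.2646395 , 0.56557236, 0.23016681]), 'tool_rot': array([-6.82060525e-01, -3.06598297e+00,  2.77125163e-03]), 'contact_force': array([-0.02145062,  0.00780807, -0.96849746]), 'wrist_torque': array([-0.01956292, -0.06302936,  0.02638125]), 'grip_force': 0.0, 'opening': 0.08539293181717326}
```

View pics/top0.png

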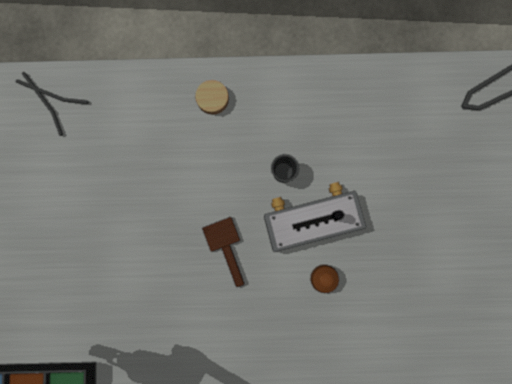

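View pics/side0.png

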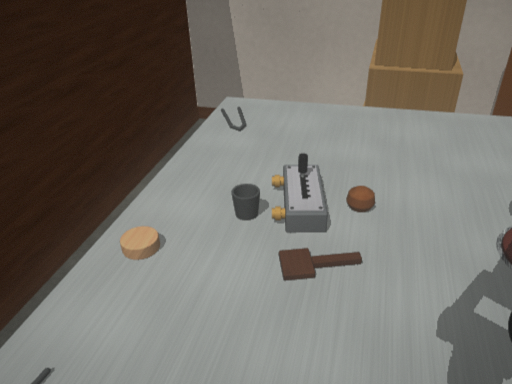

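The top view shows the box at about (316,222), with the lever at (338,215) at its right-hand (-y) end. The unions are at the top (+x), the mould is at (285,168), the paperweight at (325,279) and the paddle at (225,250). The side view agrees, with the lever handle at (303,162).

```bash
cat > h.py <<'E'
import numpy as np, cv2
from scipy.spatial.transform import Rotation as R
from station import ctrl
def cast(im,u,v,z):
    f=im["image"].shape[0]/2/np.tan(np.radians(im["fovy"])/2)
    d=R.from_rotvec(im["attitude"]).apply([(u-im["cx"])/f,-(v-im["cy"])/f,-1.])
    return im["xyz"]+d*(z-im["xyz"][2])/d[2]
E
python3 - <<'E'
from h import *
im=ctrl.get_image("top"); I=im["image"]
hsv=cv2.cvtColor(I,cv2.COLOR_RGB2HSV)
c=I[185:260,255:375]; cv2.imwrite("pics/c1.png",cv2.resize(c,None,fx=6,fy=6,interpolation=cv2.INTER_CUBIC)[...,::-1])
def comps(m,x0,x1,y0,y1,amin):
    M=np.zeros(m.shape,np.uint8); M[y0:y1,x0:x1]=m[y0:y1,x0:x1]
    cs,_=cv2.findContours(M,cv2.RETR_EXTERNAL,cv2.CHAIN_APPROX_NONE)
    return [c for c in cs if cv2.contourArea(c)>=amin]
V=I.max(2).astype(int)
print("V samples bench,plate,side",V[150,330],V[232,320],V[240,272],V[226,362])
for c in comps((V<45).astype(np.uint8),285,350,205,235,5):
    print("dark",cv2.minAreaRect(c),cv2.contourArea(c))
sat=((hsv[...,1]>110)&(V>40)).astype(np.uint8)
for c in comps(sat,195,350,180,300,20):
    r=cv2.minAreaRect(c);print("sat",r,cast(im,*r[0],0.03))
for c in comps((V<70).astype(np.uint8),265,305,150,188,50):
    r=cv2.minAreaRect(c);print("mould",r,cast(im,*r[0],0.06))
im=ctrl.get_image("side"); V=im["image"].max(2)
for c in comps((V<60).astype(np.uint8),290,320,145,205,10):
    print("side dark",cv2.boundingRect(c),cv2.minAreaRect(c))
np.save("pics/side.npy",0)
E
```

```text
V samples bench,plate,side 129 144 89 88
dark ((318.3926086425781, 221.21051025390625), (8.561005592346191, 51.26319885253906), 72.0308609008789) 212.5
sat ((324.5, 279.0), (26.0, 27.0), 90.0) [ 0.39900946 -0.09405061  0.03      ]
sat ((228.1370086669922, 253.6986083984375), (66.9475326538086, 29.962533950805664), 69.44395446777344) [0.46180769 0.12600411 0.03      ]
sat ((277.5, 204.0), (12.0, 11.0), 90.0) [0.57404594 0.0087894  0.03      ]
sat ((335.5, 189.0), (12.0, 11.0), 90.0) [ 0.60594438 -0.12792904  0.03      ]
mould ((285.0, 168.5), (27.0, 26.0), 90.0) [ 0.65258703 -0.00924904  0.06      ]
side dark (301, 177, 7, 21) ((303.892333984375, 187.1384735107422), (20.093626022338867, 4.217181205749512), 82.87498474121094)
side dark (299, 154, 8, 19) ((302.5, 163.0), (18.0, 7.0), 90.0)
```

View pics/c1.png

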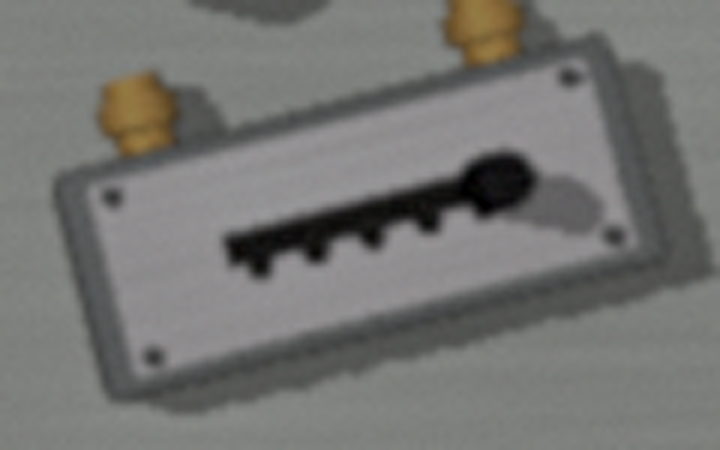

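The crop shows the plate screws at crop pixels (113,198), (570,77), (614,236) and (153,357). The scallops run from (260,268) to (483,208), and the lever head is at about (503,178).

Run:
```python
from h import *
im=ctrl.get_image("top")
g=lambda a,b,z:cast(im,(a+.5)/6-.5+255,(b+.5)/6-.5+185,z)[:2]
s=np.array([g(*p,.0535) for p in[(113,198),(570,77),(614,236),(153,357)]])
k=np.array([g(*p,.0535) for p in[(483,208),(428,222),(372,238),(316,252),(260,268)]])
c=s.mean(0); d=(s[0]-s[1])+(s[3]-s[2]); d/=np.hypot(*d); d2=k[4]-k[0]
print("screws c",c,"yaw of +y",np.degrees(np.arctan2(d[1],d[0])),np.degrees(np.arctan2(d2[1],d2[0])),"scallop len",np.hypot(*d2))
n=np.array([d[1],-d[0]]) # box +x
print("scallops box",[( (p-c)@n*1e3,(p-c)@d*1e3) for p in k])
L=g(505,177,.112); print("lever top",L,(L-c)@n*1e3,(L-c)@d*1e3,"model",c-.046*d)
cx=im["xyz"][:2];print("cam",cx)
for nme,p in (("pw",[.399,-.094]),("mould",[.6526,-.0092]),("paddle",[.462,.126])):
    p=np.array(p)-c; print(nme,p@n*1e3,p@d*1e3)
o=ctrl.get_obs();T=R.from_rotvec(o["tool_rot"]).as_matrix();print(T.round(3),o["tool_pos"])
# desired: tool z down, tool x along +-d
for sgn in(1,-1):
    X=np.r_[sgn*d,0];Z=np.array([0,0,-1.]);Y=np.cross(Z,X);D=np.c_[X,Y,Z]
    print("x along",sgn,"rotvec tool",R.from_matrix(T.T@D).as_rotvec().round(3))
for y in(-.046-.055,-.046-.035):
    w=np.r_[c+y*d,0.25];print(y,w,"tool offs mm",(T.T@(w-o["tool_pos"])*1e3).round(1))
```

```text
screws c [ 0.5322957  -0.07423999] yaw of +y 103.32867233825658 103.60646872039493 scallop len 0.08750356380703417
scallops box [(np.float64(-8.38439539959974), np.float64(-44.79267953475929)), (np.float64(-8.19890543014232), np.float64(-23.26074387877016)), (np.float64(-8.64467582660875), np.float64(-1.1815494023670507)), (np.float64(-8.36339948734784), np.float64(20.675052702504434)), (np.float64(-8.808651399234929), np.float64(42.709855775815996))]
lever top [ 0.54327615 -0.11745659] 0.7216660119989445 -44.58389340281151 model [ 0.54290039 -0.11900092]
cam [0.50144502 0.05431095]
pw -134.2606051328745 11.501808086693304
mould 132.05784416871833 35.55349329989377
paddle -22.239519702124774 211.05199330063053
[[-0.906  0.424 -0.001]
 [ 0.424  0.906 -0.001]
 [ 0.    -0.001 -1.   ]] [0.26480579 0.56578765 0.23071041]
x along 1 rotvec tool [-0.001  0.     0.9  ]
x along -1 rotvec tool [-0.000e+00 -1.000e-03 -2.241e+00]
-0.101 [ 0.55557991 -0.17251942  0.25      ] tool offs mm [-576.3 -545.4  -18.8]
-0.081 [ 0.55096917 -0.15305815  0.25      ] tool offs mm [-563.9 -529.8  -18.8]
```

```bash
python3 -m handwheel '[{"gripper":1,"offset":[-20,-19,0],"rotation":[0,0,0.06]},{"gripper":1,"offset":[-55,-52,0],"rotation":[0,0,0.18]},{"gripper":1,"offset":[-95,-90,0],"rotation":[0,0,0.33]},{"gripper":1,"offset":[-135,-128,0],"rotation":[0,0,0.48]},{"gripper":1,"offset":[-175,-166,0],"rotation":[0,0,0.63]},{"gripper":1,"offset":[-215,-204,0],"rotation":[0,0,0.76]},{"gripper":1,"offset":[-250,-237,0],"rotation":[0,0,0.86]},{"gripper":1,"offset":[-280,-265,0],"rotation":[0,0,0.9]}]' 40
cat > where.py <<'E'
from h import *
c=np.array([.5323,-.0742]);a=np.radians(103.4);d=np.array([np.cos(a),np.sin(a)]);c=c+.0007*d
n=np.array([d[1],-d[0]])
o=ctrl.get_obs();p=o["tool_pos"];T=R.from_rotvec(o["tool_rot"]).as_matrix()
print("t",o["t"],"box xy mm",(p[:2]-c)@n*1e3,(p[:2]-c)@d*1e3,"z",p[2]*1e3,"F box",o["contact_force"][:2]@n,o["contact_force"][:2]@d,"open",o["opening"])
D=np.c_[np.r_[d,0],np.cross([0,0,-1],np.r_[d,0]),[0,0,-1]]
print("rot left",R.from_matrix(T.T@D).as_rotvec().round(3))
w=np.r_[c-.097*d,.23];print("to pre",(T.T@(w-p)*1e3).round(1))
E
python3 where.py
```

```text
t: 1.25
tool_pos: [0.4066, 0.2056, 0.2314]
tool_rot: [1.951, 2.462, 0.001]
contact_force: [0.9, 0.5, 0.0]
opening: 0.0002
grip_force: 0.0
t 1.25 box xy mm -57.47263353233906 300.64579586311044 z 231.37904140390518 F box 1.0028376145423699 0.30181171598685097 open 0.00022789972697299205
rot left [ 0.001  0.    -0.003]
to pre [-397.5   58.8    1.4]
```

```bash
python3 -m handwheel '[{"gripper":1,"offset":[-30,5,0],"rotation":[0,0,0]},{"gripper":1,"offset":[-85,13,0],"rotation":[0,0,0]},{"gripper":1,"offset":[-145,22,0],"rotation":[0,0,0]},{"gripper":1,"offset":[-205,31,0],"rotation":[0,0,0]},{"gripper":1,"offset":[-265,40,0],"rotation":[0,0,0]},{"gripper":1,"offset":[-325,49,0],"rotation":[0,0,0]},{"gripper":1,"offset":[-375,56,0],"rotation":[0,0,0]},{"gripper":1,"offset":[-398,59,0],"rotation":[0,0,0]}]'
python3 -m handwheel '[{"gripper":1,"offset":[0,0,10],"rotation":[0,0,0]},{"gripper":1,"offset":[0,0,30],"rotation":[0,0,0]},{"gripper":1,"offset":[0,0,60],"rotation":[0,0,0]},{"gripper":1,"offset":[0,0,90],"rotation":[0,0,0]},{"gripper":1,"offset":[0,0,110],"rotation":[0,0,0]},{"gripper":1,"offset":[0,0,125],"rotation":[0,0,0]},{"gripper":1,"offset":[0,0,130],"rotation":[0,0,0]},{"gripper":1,"offset":[0,0,130],"rotation":[0,0,0]}]'
python3 where.py
python3 - <<'E'
from h import *
for n in("top","side"):
    im=ctrl.get_image(n)["image"]
    c=im[150:290,240:400] if n=="top" else im[90:240,230:390]
    cv2.imwrite(f"pics/p_{n}.png",cv2.resize(c,None,fx=3.5,fy=3.5,interpolation=cv2.INTER_CUBIC)[...,::-1])
E
```

```text
t: 2.25
tool_pos: [0.5558, -0.1686, 0.2309]
tool_rot: [-1.951, -2.462, 0.0]
contact_force: [0.4, 0.8, 0.0]
opening: 0.0002
grip_force: 0.0
t: 3.25
tool_pos: [0.5558, -0.1663, 0.1016]
tool_rot: [1.948, 2.464, 0.0]
contact_force: [-0.6, -0.3, 0.1]
opening: -0.0
grip_force: 0.0
t 3.25 box xy mm 1.523991813118568 -95.75171807756207 z 101.64450393539775 F box -0.6602492373799969 -0.19085190550818984 open -1.7450239025382655e-05
rot left [ 0.     0.    -0.001]
to pre [  -1.3   -1.5 -128.4]
```

View pics/p_side.png

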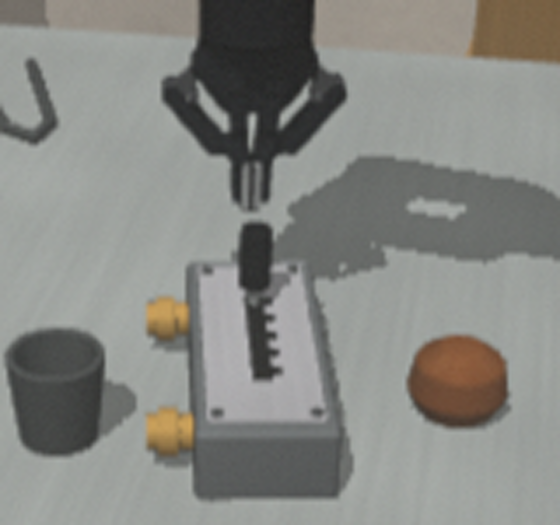

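The shut fingers are in line behind the lever: tip at crop (252,205), handle at (256,225). I'll lower to handle height and close most of the gap.

```bash
python3 -m handwheel '[{"gripper":1,"offset":[0,-1,10],"rotation":[0,0,0]},{"gripper":1,"offset":[0,-1,22],"rotation":[0,0,0]},{"gripper":1,"offset":[0,-1,27],"rotation":[0,0,0]},{"gripper":1,"offset":[5,-1,27],"rotation":[0,0,0]},{"gripper":1,"offset":[12,-1,27],"rotation":[0,0,0]},{"gripper":1,"offset":[17,-1,27],"rotation":[0,0,0]},{"gripper":1,"offset":[20,-1,27],"rotation":[0,0,0]},{"gripper":1,"offset":[20,-1,27],"rotation":[0,0,0]}]'
python3 where.py
python3 -m handwheel '[{"gripper":1,"offset":[1,0,0],"rotation":[0,0,0]},{"gripper":1,"offset":[2,0,0],"rotation":[0,0,0]},{"gripper":1,"offset":[3,0,0],"rotation":[0,0,0]},{"gripper":1,"offset":[4,0,0],"rotation":[0,0,0]},{"gripper":1,"offset":[5,0,0],"rotation":[0,0,0]},{"gripper":1,"offset":[6,0,0],"rotation":[0,0,0]},{"gripper":1,"offset":[7,0,0],"rotation":[0,0,0]},{"gripper":1,"offset":[8,0,0],"rotation":[0,0,0]}]'
python3 where.py
```

```text
t: 4.35
tool_pos: [0.55, -0.1469, 0.0745]
tool_rot: [1.947, 2.465, 0.0]
contact_force: [0.4, 0.1, 0.5]
opening: 0.0001
grip_force: 0.0
t 4.35 box xy mm 0.35827522410248475 -75.47227204693225 z 74.52845904072902 F box 0.4081646580678079 -0.024084190697648597 open 6.442534187948977e-05
rot left [ 0.     0.    -0.001]
to pre [ -21.6   -0.3 -155.5]
t: 5.35
tool_pos: [0.5481, -0.1395, 0.0743]
tool_rot: [1.948, 2.464, -0.001]
contact_force: [0.4, -2.3, -1.6]
opening: 0.0002
grip_force: 1.0
t 5.35 box xy mm 0.2679474268760234 -67.9387985004804 z 74.33527172603713 F box -0.12351408839150368 -2.335609576235778 open 0.00019737385012698672
rot left [ 0.     0.001 -0.001]
to pre [ -29.2   -0.2 -155.6]
```

Contact came about where expected, with joint ≈ tool y + 69. Now pushing over the first crest.

```bash
python3 -m handwheel '[{"gripper":1,"offset":[2,0,0],"rotation":[0,0,0]},{"gripper":1,"offset":[4,0,0],"rotation":[0,0,0]},{"gripper":1,"offset":[6,0,0],"rotation":[0,0,0]},{"gripper":1,"offset":[7.5,0,0],"rotation":[0,0,0]},{"gripper":1,"offset":[9,0,0],"rotation":[0,0,0]},{"gripper":1,"offset":[10.5,0,0],"rotation":[0,0,0]},{"gripper":1,"offset":[12,0,0],"rotation":[0,0,0]},{"gripper":1,"offset":[13,0,0],"rotation":[0,0,0]}]'
python3 where.py
python3 - <<'E'
from h import *
for n in("top","side"):
    im=ctrl.get_image(n)["image"]
    c=im[175:275,255:375] if n=="top" else im[130:240,260:350]
    cv2.imwrite(f"pics/q_{n}.png",cv2.resize(c,None,fx=5,fy=5,interpolation=cv2.INTER_CUBIC)[...,::-1])
E
```

```text
t: 6.35
tool_pos: [0.5449, -0.1261, 0.0743]
tool_rot: [-1.947, -2.464, -0.0]
contact_force: [-0.4, -0.3, -0.4]
opening: -0.0001
grip_force: 0.0
t 6.35 box xy mm 0.26424573252754185 -54.09641320671082 z 74.28999231825632 F box -0.48875713516042196 -0.23115495379723383 open -6.678655827300714e-05
rot left [-0.    -0.001 -0.001]
to pre [ -42.8   -0.3 -155.7]
```

View pics/q_side.png

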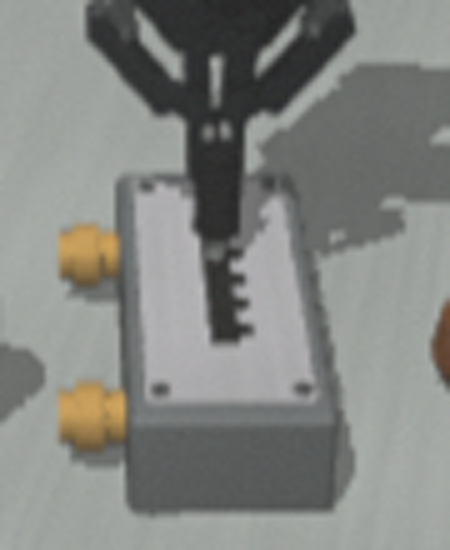

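The side view shows the lever moved off the closed end, with its stem at crop (215,250). The force is near zero, so it jumped to click one. I'll dwell a second, then move partway and check the contact force.

```bash
python3 -m handwheel '[{"gripper":1,"offset":[0,0,0],"rotation":[0,0,0]},{"gripper":1,"offset":[0,0,0],"rotation":[0,0,0]},{"gripper":1,"offset":[0,0,0],"rotation":[0,0,0]},{"gripper":1,"offset":[0,0,0],"rotation":[0,0,0]},{"gripper":1,"offset":[0,0,0],"rotation":[0,0,0]},{"gripper":1,"offset":[0,0,0],"rotation":[0,0,0]},{"gripper":1,"offset":[0,0,0],"rotation":[0,0,0]},{"gripper":1,"offset":[0,0,0],"rotation":[0,0,0]}]'
python3 -m handwheel '[{"gripper":1,"offset":[1,0,0],"rotation":[0,0,0]},{"gripper":1,"offset":[2.5,0,0],"rotation":[0,0,0]},{"gripper":1,"offset":[4,0,0],"rotation":[0,0,0]},{"gripper":1,"offset":[5.5,0,0],"rotation":[0,0,0]},{"gripper":1,"offset":[7,0,0],"rotation":[0,0,0]},{"gripper":1,"offset":[8,0,0],"rotation":[0,0,0]},{"gripper":1,"offset":[9,0,0],"rotation":[0,0,0]},{"gripper":1,"offset":[10,0,0],"rotation":[0,0,0]}]'
python3 where.py
```

```text
t: 7.45
tool_pos: [0.5451, -0.1266, 0.0743]
tool_rot: [1.948, 2.465, -0.0]
contact_force: [0.1, 0.9, 0.4]
opening: -0.0001
grip_force: 0.0
t: 8.45
tool_pos: [0.5429, -0.1174, 0.0744]
tool_rot: [1.948, 2.464, -0.001]
contact_force: [0.8, -2.4, -0.1]
opening: 0.0001
grip_force: 1.5
t 8.45 box xy mm 0.2839871901055314 -45.13552568525429 z 74.35449158953435 F box 0.21109250048741057 -2.510631522080581 open 0.00011262716506742982
rot left [ 0.     0.001 -0.001]
to pre [ -52.    -0.2 -155.6]
```

This is the same phase as before, 22.8 mm further on. I'll repeat the same push into click two, dwell, then advance to contact.

```bash
python3 -m handwheel '[{"gripper":1,"offset":[2,0,0],"rotation":[0,0,0]},{"gripper":1,"offset":[4,0,0],"rotation":[0,0,0]},{"gripper":1,"offset":[6,0,0],"rotation":[0,0,0]},{"gripper":1,"offset":[7.5,0,0],"rotation":[0,0,0]},{"gripper":1,"offset":[9,0,0],"rotation":[0,0,0]},{"gripper":1,"offset":[10.5,0,0],"rotation":[0,0,0]},{"gripper":1,"offset":[12,0,0],"rotation":[0,0,0]},{"gripper":1,"offset":[12.5,0,0],"rotation":[0,0,0]}]'
python3 where.py
python3 -m handwheel '[{"gripper":1,"offset":[0,0,0],"rotation":[0,0,0]},{"gripper":1,"offset":[0,0,0],"rotation":[0,0,0]},{"gripper":1,"offset":[0,0,0],"rotation":[0,0,0]},{"gripper":1,"offset":[0,0,0],"rotation":[0,0,0]},{"gripper":1,"offset":[0,0,0],"rotation":[0,0,0]},{"gripper":1,"offset":[0,0,0],"rotation":[0,0,0]},{"gripper":1,"offset":[0,0,0],"rotation":[0,0,0]},{"gripper":1,"offset":[0,0,0],"rotation":[0,0,0]}]'
python3 -m handwheel '[{"gripper":1,"offset":[1,0,0],"rotation":[0,0,0]},{"gripper":1,"offset":[2.5,0,0],"rotation":[0,0,0]},{"gripper":1,"offset":[4,0,0],"rotation":[0,0,0]},{"gripper":1,"offset":[5.5,0,0],"rotation":[0,0,0]},{"gripper":1,"offset":[7,0,0],"rotation":[0,0,0]},{"gripper":1,"offset":[8,0,0],"rotation":[0,0,0]},{"gripper":1,"offset":[9,0,0],"rotation":[0,0,0]},{"gripper":1,"offset":[9.5,0,0],"rotation":[0,0,0]}]'
python3 where.py
```

```text
t: 9.45
tool_pos: [0.5398, -0.1043, 0.0743]
tool_rot: [-1.948, -2.465, -0.0]
contact_force: [-0.3, -0.0, 0.4]
opening: -0.0001
grip_force: 0.0
t 9.45 box xy mm 0.3012680763569827 -31.732948231877042 z 74.28014674370809 F box -0.3035667224274234 0.02972351559699315 open -0.00010571457734084882
rot left [-0.    -0.    -0.001]
to pre [ -65.2   -0.3 -155.8]
t: 10.45
tool_pos: [0.5399, -0.1047, 0.0743]
tool_rot: [1.948, 2.465, -0.0]
contact_force: [-0.3, 0.3, -0.0]
opening: -0.0
grip_force: 0.0
t: 11.45
tool_pos: [0.5378, -0.0959, 0.0744]
tool_rot: [1.948, 2.464, -0.001]
contact_force: [0.7, -2.9, -1.2]
opening: 0.0001
grip_force: 1.5
t 11.45 box xy mm 0.3019078411431453 -23.10926616423701 z 74.35859943500424 F box 0.04197004762944523 -3.0120266385157346 open 9.884539933307607e-05
rot left [ 0.     0.001 -0.001]
to pre [ -74.1   -0.2 -155.6]
```

Same phase again. Now into click three, then back off and up.

```bash
python3 -m handwheel '[{"gripper":1,"offset":[2,0,0],"rotation":[0,0,0]},{"gripper":1,"offset":[4,0,0],"rotation":[0,0,0]},{"gripper":1,"offset":[6,0,0],"rotation":[0,0,0]},{"gripper":1,"offset":[7.5,0,0],"rotation":[0,0,0]},{"gripper":1,"offset":[9,0,0],"rotation":[0,0,0]},{"gripper":1,"offset":[10.5,0,0],"rotation":[0,0,0]},{"gripper":1,"offset":[12,0,0],"rotation":[0,0,0]},{"gripper":1,"offset":[12.5,0,0],"rotation":[0,0,0]}]'
python3 where.py
python3 -m handwheel '[{"gripper":1,"offset":[-5,0,0],"rotation":[0,0,0]},{"gripper":1,"offset":[-18,0,0],"rotation":[0,0,0]},{"gripper":1,"offset":[-35,0,0],"rotation":[0,0,0]},{"gripper":1,"offset":[-50,0,-15],"rotation":[0,0,0]},{"gripper":1,"offset":[-60,0,-45],"rotation":[0,0,0]},{"gripper":1,"offset":[-70,0,-80],"rotation":[0,0,0]},{"gripper":1,"offset":[-75,0,-110],"rotation":[0,0,0]},{"gripper":1,"offset":[-75,0,-120],"rotation":[0,0,0]}]'
python3 - <<'E'
from h import *
im=ctrl.get_image("side")["image"][90:240,230:390]
cv2.imwrite("pics/r.png",cv2.resize(im,None,fx=3.5,fy=3.5,interpolation=cv2.INTER_CUBIC)[...,::-1])
E
```

```text
t: 12.45
tool_pos: [0.5347, -0.0829, 0.0743]
tool_rot: [-1.948, -2.464, -0.0]
contact_force: [0.8, -1.0, 0.0]
opening: -0.0001
grip_force: 0.0
t 12.45 box xy mm 0.29307633214092 -9.751568147429706 z 74.27719524583989 F box 0.5837768977444662 -1.178261590706846 open -6.761106151211611e-05
rot left [-0.    -0.    -0.001]
to pre [ -87.2   -0.3 -155.8]
t: 13.45
tool_pos: [0.5536, -0.158, 0.1981]
tool_rot: [1.946, 2.459, 0.002]
contact_force: [0.5, -0.2, -0.3]
opening: 0.0
grip_force: 0.0
```

View pics/r.png

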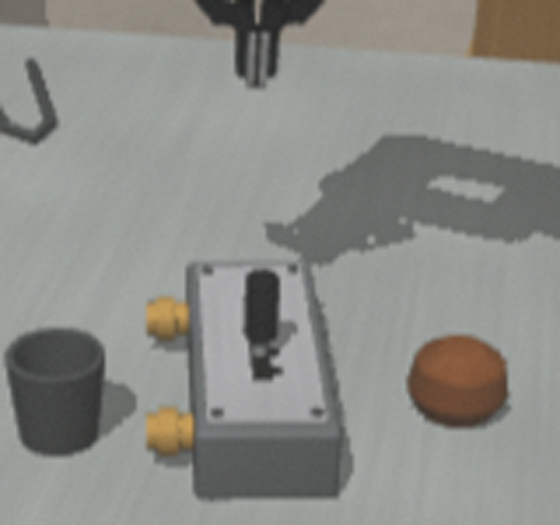

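The side view shows the stem at crop (262,348), next to the fourth of the five scallops, with the arm clear. A numeric check from the top view comes before hand-in.

Run:
```python
from h import *
im=ctrl.get_image("top");I=im["image"]
cv2.imwrite("pics/s.png",cv2.resize(I[185:260,255:375],None,fx=6,fy=6,interpolation=cv2.INTER_CUBIC)[...,::-1])
```

```text
(no output)
```

View pics/s.png

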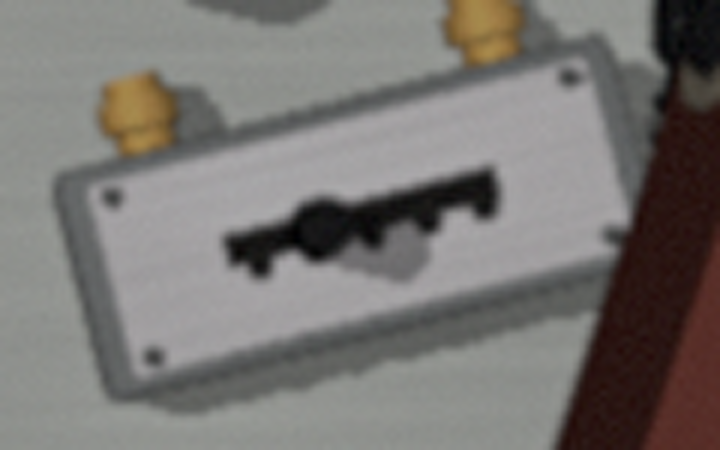

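The lever head is now at (322,228). It has moved 188 px at about 2.8 px/mm, or about 67 mm, so it is in click three and I can hand in.

```bash
python3 -c "
from station import ctrl
print(ctrl.finish_job())"
```

```text
the job is handed in; nothing more can be done
None
```

I pushed the lever click by click with the shut fingers, resting about a second in the first and second clicks. It is now in the third click (measured at about 67 mm of travel), the arm is clear, nothing around it was touched, and the job is handed in; no verdict came back.

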